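Pressurise the test gauge and lock it in for a leak check

ROBOT

A 6-joint arm with a two-finger parallel gripper is mounted at the origin on a cart in front of the work surface, level with it; the furniture and walls round the work are solid. World frame = base frame: x ahead of the robot, y to its left, z up, the work surface at z = 0. Lengths are in m, angles in rad, forces in N, time in s.
With the tool pointing down it reaches from about 0.35 to 0.775 m from the base axis. Payload 5.5 kg.
Tool frame: the origin (TCP) lies where the fingers leave the gripper's body, on its centre line; the fingertips stand env.tip_reach ahead of it and the grasp point (between the pads) lies 54 mm ahead of it (env.tip_reach is the distance from the TCP to the fingertips, in m); z points along the fingers, y is the line along which they close (so a half turn about z gives the same grasp; the last joint's range is limited). The gripper opens to 85 mm and grips with 20 to 120 N. Pads are 22 mm wide; open, the fingers measure 114 mm over their backs; the gripper's body (76 mm by 85 mm) begins 54 mm behind the grasp point. The pads swing forward as they close: fully open they stand 13 mm farther back than shut.
Start: joints at [-1.403, 0.313, 0.046, 1.304, 0, 1.431], TCP at [0.174, -0.548, 0.304] pointing down, gripper open.
Joint ranges: [-2.76, 2.76], [-0.86, 1.69], [-1.03, 1.26], [-2.2, 2.34], [-1.47, 1.5], [-3.14, 3.14]. Speed limits (rad/s): [2.57, 2.57, 3.14, 3.14, 3.14, 3.14].

INTERFACE

Orientations are given as a unit quaternion [w, x, y, z].
In Python, from workcell import status, optics, hand_in, env gives the robot as it stands.
- The arm moves only by the shell command python3 -m handwheel 'ROWS' [FORCE]. ROWS is a JSON object whose one key "deltas" holds a list of rows, each a list of 5 numbers: the opening, from -1 (shut) to 1 (fully open), then the shift along the tool's x, y, z in units of 40 mm (1.0 is 40 mm), then the turn about the tool's z in units of 10 degrees (1.0 is 10 degrees). In form: {"deltas": [[jaw, x, y, z, roll], ...]}. A call has 1 to 20 rows; each row shifts and turns the commanded pose from where the row before left it, along the tool's axes as they then stand; what a row does not reach is not made up. A row lasts 1/8 s, in which the tool goes at most 62.5 mm and 10.7 degrees, less where a joint would pass 70% of its speed; a pose out of reach is approached as far as the arm can. A call is refused whole if a number of a shift passes 1 or a number of a turn 1, either way. A call with a gripper value outside its range is refused whole. The fingers move at their own pace and stop on an object; FORCE is the grip in N (left out, the last holds). Time passes only in rows, so rows that do not move let the fingers close. It gives the time, the measured TCP pose, the force, the opening and the grip force at its end, in the units of the state.
- status.get_state(): the state, without advancing time (a new reading comes with each control period).
- optics.read_camera(name): name is "scene" or "top"; returns a dict with "frame" (420x560x3 uint8, red, green, blue), "depth" (420x560 float32, m along the optical axis (not along the pixel's ray), 0 where there is no reading), "vfov" (degrees; the focal length in pixels is half the picture's height over the tangent of half this angle, whatever the lens; pixels are square), "cx", "cy" (the principal point, pixels), "k1" (the pictures are not rectified: a ray, as slopes to the right and down, at radius r is drawn at 1 + k1 r^2 times it, then the intrinsics apply), "origin" and "attitude" of the camera in the world. Camera axes: x right, y down, z forward; pixel columns grow to the right and rows downward; lengths in m; the calibration is good to about 2 mm. A picture is of the moment at which its call begins.
- hand_in(): hands the job in; it is judged then, once.
The state is a dict: "clock": time; "joint_pos": joint angles; "qvel": joint speeds; "tau": joint torques, N m; "tcp_pos": TCP position; "orientation": TCP orientation; "wrist_force": force on the tool from outside, world axes, zero at the start; "ft_torque": the same for the moment, N m; "finger_gap": finger opening in m; "grip_force": force on a finger pad.
Only numpy, scipy, OpenCV 4.12 (cv2) and the standard library are available. Lean on these libraries where they do the work, as an engineer would, in place of code of your own. Each camera call takes 0.05 s, during which the arm holds its last target. There are 200 camera calls.

TASK

Start a leak check on the pressure press: push the arms of the four-arm capstan round clockwise (seen from above) with a fingertip until the gauge's black pointer has risen to the red set hand, without letting it run past. Then, and not before, push the red valve lever round to its shut stop, crosswise to the pipe and pointing out over the front edge, so that the pressure is trapped with the pointer still on the red hand. Leave the loose things on and round the press where they are.

Things in the scene. Friction and masses are not known exactly. Their poses are not given: they have to be found in the camera images.
- press: bench pressure press fixed to the bench: grey base 200 (x) x 320 (y) mm, 30 mm high. Origin: middle of the base at bench height; x to its back, y left, z up. On it: capstan at (0, -75) mm on a cylinder 62 mm wide (all else under the arms is below 70 mm), valve with red lever at (-45, 45) mm, leaning 130 mm gauge over x -10 to 116, y 20 to 150 mm, top edge about 131 mm above the bench
- capstan_axis (a point): point on the capstan's upright turning axis, at the mid-height of its arms, 125 mm above the bench. Hub radius 19 mm; four level steel arms 9 mm thick, 90 degrees apart, each ending in a black ball of 21 mm whose centre is 75 mm from the axis
- capstan_ball (a point): centre of the ball on one of the four (equal) arms, 75 mm from the axis, 125 mm above the bench; it turns with the capstan
- capstan (a joint): angle of the capstan (rad), grows clockwise seen from above; 0 with arms along the press's x and y. It stays where it is left (friction torque about 0.15 N m). The black pointer follows it at 0.6 rad per rad
- pointer (a joint): black gauge pointer (rad), 0 at the lower-left end of the scale, grows clockwise on the dial; moved only by the capstan
- pointer_tip (a point): point on the black pointer 50 mm from the dial's centre, near its tip
- set_hand (a joint): red set hand of the gauge (rad), same zero and direction as the pointer: equal values mean pointer on hand. Set beforehand, under the glass, and stands still; always 0.6 rad or more ahead of the pointer at the start
- set_tip (a point): end of the red set hand, 50 mm from the dial's centre. Frame: x outward along the hand, y against the direction of rising pressure, z out of the dial
- valve_axis (a point): point on the upright turning axis of the valve lever, at the mid-height of its red grip, 95 mm above the bench
- lever_end (a point): outer end of the red lever grip, 85 mm from the valve axis, 95 mm above the bench. The grip is 13 mm wide, 14 mm high and covers 33 to 87 mm from the axis
- valve_lever (a joint): valve lever (rad): 0 open, lever along the pipe and pointing to the left (press +y); grows counterclockwise seen from above; 1.571 shut against a hard stop, pointing forward to the robot's side (press -x). Friction torque about 0.12 N m; stays where left
- loupe: black eye loupe, 37 mm wide, 34 mm high, standing loose on the right front corner of the press base; origin at its underside
- brass_tee: loose brass tee fitting, 35x51x18 mm, lying on the bench left of the press
- spanner: loose open-ended spanner, 155 mm long, on the bench to the left
- driver_small: loose yellow screwdriver, 165 mm long, on the bench to the left
- marker_a: loose red and white marker pen, 135 mm long, on the bench to the left
- weight_500: loose brass weight, 38 mm wide, 58 mm high, standing on the bench right of the press
- weight_200: loose brass weight, 29 mm wide, 45 mm high, standing on the bench right of the press

How it is judged:
By the outcome, as a careful person would: the job done as asked, in the order asked, and still so for the second after the job is handed in, with the robot touching nothing.
It also fails if it takes over 72 s, if anything falls off the work surface, if the arm or the gripper's body presses on something with over 40 N, if the wrist force passes 120 N, or if a joint passes its speed limit or range.

## Working session

There is one attempt and no reset: what is moved stays moved. The work goes in short steps, Python scripts to look and compute and a shell command to move; the robot and the scene stay as the last step left them, time stands still between calls to the robot, and variables do not carry over. Pictures are saved under pics/ and viewed, at most 10 in all, crops included, and the job is handed in when it is done.

```bash
mkdir -p pics; cat > h.py <<'E'
import numpy as np, cv2
from workcell import status, optics, env
from scipy.spatial.transform import Rotation as R
def cam(n):
    c=optics.read_camera(n); c['n']=n; return c
def K(c):
    H=c['frame'].shape[0]; f=H/2/np.tan(np.radians(c['vfov'])/2)
    return np.array([[f,0,c['cx']],[0,f,c['cy']],[0,0,1.]])
def Rm(c):
    a=np.array(c['attitude'],float)
    return a if a.shape==(3,3) else R.from_quat(a[[1,2,3,0]]).as_matrix()
D=lambda c:np.array([c['k1'],0,0,0,0.])
def rays(c,uv):
    p=cv2.undistortPoints(np.array(uv,float).reshape(-1,1,2),K(c),D(c)).reshape(-1,2)
    return np.c_[p,np.ones(len(p))]
def onz(c,uv,z):
    d=rays(c,uv)@Rm(c).T; o=np.array(c['origin']); return o+d*((z-o[2])/d[:,2])[:,None]
def bydepth(c,uv):
    r=rays(c,uv); uv=np.array(uv).reshape(-1,2).round().astype(int)
    return np.array(c['origin'])+(r*c['depth'][uv[:,1],uv[:,0]][:,None])@Rm(c).T
def proj(c,P):
    P=(np.array(P,float).reshape(-1,3)-c['origin'])@Rm(c)
    return cv2.projectPoints(P,np.zeros(3),np.zeros(3),K(c),D(c))[0].reshape(-1,2)
def save(n,im): cv2.imwrite('pics/'+n+'.png',im[:,:,::-1])
E
python3 - <<'E'
from h import *
for n in('scene','top'):
    c=cam(n); save(n+'0',c['frame']); print(n,c['vfov'],c['cx'],c['cy'],c['k1'],c['origin'],c['attitude'])
print(env.tip_reach,status.get_state())
E
```

```text
scene 53.24773951138872 284.72955813189566 206.19196156492126 -0.07497430328327538 [-0.36884356  0.6799088   0.63999684] [ 0.23923661 -0.39392825  0.75460096 -0.46708005]
top 43.72359165822165 285.8734874347299 211.13615990956416 0.04232821989976182 [0.38923874 0.02769573 1.84887463] [ 0.03346378 -0.70217142  0.71071952 -0.02670638]
0.0726 {'clock': 0.1, 'joint_pos': array([-1.40261565e+00,  3.13909707e-01,  4.50547420e-02,  1.30360665e+00,
       -5.03327938e-05,  1.43121141e+00]), 'qvel': array([-0.00011304, -0.00042632,  0.00297565,  0.00067051, -0.00066838,
        0.0003495 ]), 'tau': array([ 3.46062108e-03, -4.81725597e+01,  2.99243724e+01,  1.27185925e-02,
       -3.74075989e-05,  2.89712510e-06]), 'tcp_pos': array([ 0.17411223, -0.54762938,  0.30309134]), 'orientation': array([-8.32197230e-04,  9.88183042e-01,  1.53276160e-01, -3.70684280e-05]), 'wrist_force': array([ 0.22203988, -0.07059628, -0.33167094]), 'ft_torque': array([-0.05264948,  0.08445711,  0.00394142]), 'grip_force': 0.0, 'finger_gap': 0.0852007658338385}
```

View pics/scene0.png

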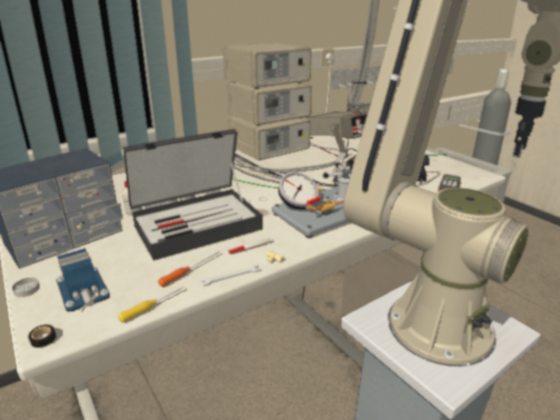

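View pics/top0.png

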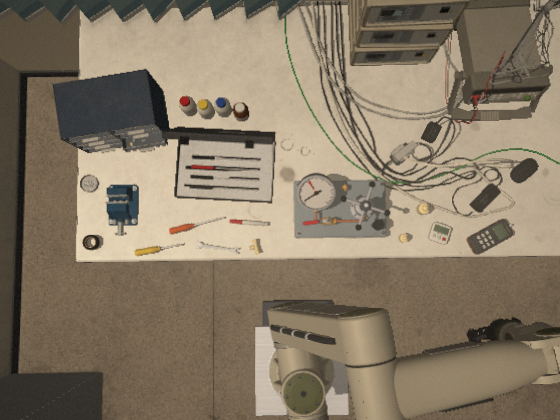

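The scene view shows the gauge at about (298,188), with the capstan hidden by the arm. The top view shows the press at (293–390, 178–238), the capstan hub near (367,206), the gauge near (318,191) and the red lever near (312,221). I'll crop both.

```bash
python3 - <<'E'
from h import *
c=cam('top'); s=cam('scene')
a=cv2.resize(c['frame'][170:245,285:445],None,fx=5,fy=5,interpolation=cv2.INTER_CUBIC)
save('topc',a)
b=cv2.resize(s['frame'][160:240,260:360],None,fx=7,fy=7,interpolation=cv2.INTER_CUBIC)
save('scc',b)
# base: grey mask, by height 0.03
f=c['frame'].astype(int); hsv=cv2.cvtColor(c['frame'],cv2.COLOR_RGB2HSV)
v,u=np.mgrid[170:245,285:400]; uv=np.c_[u.ravel(),v.ravel()]
P=bydepth(c,uv)
m=(abs(P[:,2]-.03)<.008)
img=np.zeros((420,560),np.uint8); img[uv[m][:,1],uv[m][:,0]]=255
img=cv2.morphologyEx(img,cv2.MORPH_OPEN,np.ones((3,3)))
pts=np.argwhere(img)[:,::-1]
Q=onz(c,pts,.03)[:,:2].astype(np.float32)*1000
r=cv2.minAreaRect(Q); print('base',r,cv2.boxPoints(r))
# high parts: 
for lo,hi in((.11,.145),(.08,.108)):
    m=(P[:,2]>lo)&(P[:,2]<hi); print(lo,m.sum(),P[m].mean(0))
red=(hsv[...,1]>140)&((hsv[...,0]<8)|(hsv[...,0]>172)); 
red[:170]=0;red[245:]=0;red[:,:285]=0;red[:,400:]=0
n,l,st,ce=cv2.connectedComponentsWithStats(red.astype(np.uint8))
for i in range(1,n):
    if st[i,4]>4: print(st[i],ce[i],bydepth(c,ce[i]),onz(c,ce[i],.095))
E
```

```text
base ((550.1248168945312, -143.8624267578125), (319.35870361328125, 195.90780639648438), 89.33023071289062) [[ 450.31107  -302.38586 ]
 [ 646.20544  -304.6759  ]
 [ 649.9386     14.661011]
 [ 454.0442     16.95105 ]]
0.11 581 [ 0.57790747 -0.16646408  0.12573801]
0.08 737 [ 0.58958315 -0.06985939  0.09491493]
[303 220  15   5  44] [310.31818182 222.13636364] [[ 0.50054027 -0.03776133  0.10103794]] [[ 0.50092476 -0.03798746  0.095     ]]
```

View pics/topc.png

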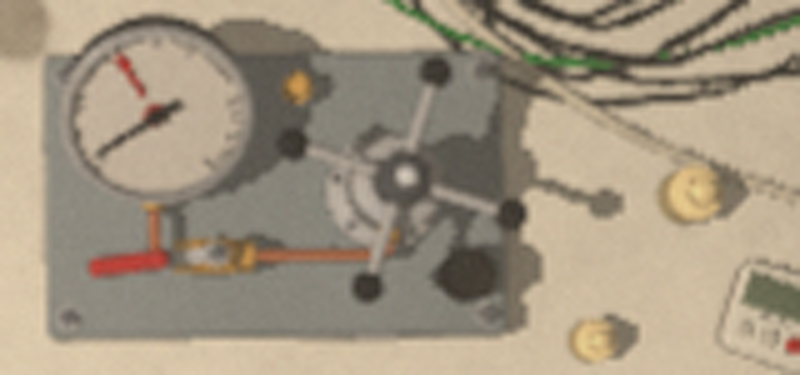

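View pics/scc.png

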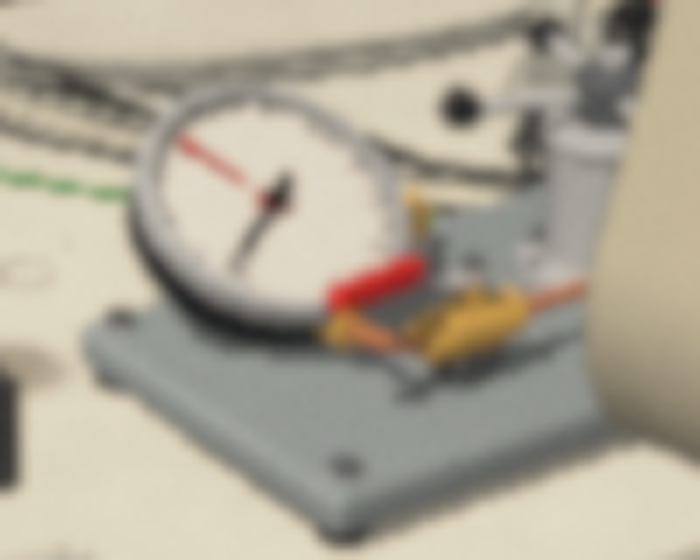

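The crop shows hub (403,175) with balls at (436,70), (292,143), (511,212) and (367,285). On the gauge, the pointer tip is at (100,152) and the red tip at (121,60), about the centre (153,113). Next I'll measure the dial and capstan angles.

```bash
cat >> h.py <<'E'
PR=np.array([.5505,-.144]); YAW=-.0117
def W(x,y,z): # press -> world
    c,s=np.cos(YAW),np.sin(YAW); return np.array([PR[0]+c*x-s*y,PR[1]+s*x+c*y,z])
def balls(c):
    """ball centres seen near z=.125 (dark blobs close to 75 mm from the axis)"""
    g=c['frame'].max(2); A=W(0,-.075,.125)
    v,u=np.mgrid[0:420,0:560]; uv=np.c_[u.ravel(),v.ravel()]
    Q=onz(c,uv,.125); r=np.hypot(*(Q-A)[:,:2].T).reshape(420,560)
    z=bydepth(c,uv)[:,2].reshape(420,560)
    m=(g<75)&(abs(r-.075)<.018)&(z>.1)&(z<.15)
    n,l,st,ce=cv2.connectedComponentsWithStats(m.astype(np.uint8))
    out=[]
    for i in range(1,n):
        if st[i,4]>=8:
            w=(95-g.astype(float)).clip(0)*cv2.dilate((l==i).astype(np.uint8),np.ones((3,3)))
            p=[(w*u).sum()/w.sum(),(w*v).sum()/w.sum()]
            out.append(onz(c,p,.125)[0])
    return np.array(out)
E
python3 - <<'E'
from h import *
c=cam('top'); s=cam('scene')
B=balls(c); print(B); A=W(0,-.075,.125); print('axis',A,'mean',B.mean(0))
C=B.mean(0) if len(B)==4 else A
d=B-C; print(np.hypot(d[:,0],d[:,1]),'cw angle from +x', np.degrees(np.arctan2(-d[:,1],d[:,0])))
# dial plane in both views
for k,cc,box in(('top',c,(285,170,100,55)),('scene',s,(270,160,60,60))):
    x0,y0,w,h=box; f=cc['frame']; hsv=cv2.cvtColor(f,cv2.COLOR_RGB2HSV)
    v,u=np.mgrid[y0:y0+h,x0:x0+w]; uv=np.c_[u.ravel(),v.ravel()]
    P=bydepth(cc,uv); G=W(.053,.085,.09)
    m=(np.linalg.norm(P-G,axis=1)<.075)&(P[:,2]>.05)&(f[uv[:,1],uv[:,0]].min(1)>140)
    Q=P[m]
    for _ in range(3):
        q0=Q.mean(0); n=np.linalg.svd(Q-q0)[2][2]; n*=np.sign(n[2]); e=(Q-q0)@n; Q=Q[abs(e)<2.5*e.std()+1e-4]
    print(k,len(Q),q0,n,e.std(),'lean deg',np.degrees(np.arccos(n[2])))
    r=(hsv[...,1]>110)&((hsv[...,0]<8)|(hsv[...,0]>172)); r[:y0]=0;r[y0+h:]=0;r[:,:x0]=0;r[:,x0+w:]=0
    print('red px',np.argwhere(r)[:,::-1][:40].tolist())
E
```

```text
[[ 0.62369074 -0.24233479  0.125     ]
 [ 0.57763118 -0.14555675  0.125     ]
 [ 0.52800789 -0.28890419  0.125     ]
 [ 0.48146788 -0.19369828  0.125     ]]
axis [ 0.54962252 -0.21899487  0.125     ] mean [ 0.55269942 -0.2176235   0.125     ]
[0.07516924 0.07625752 0.07543612 0.07514219] cw angle from +x [  19.19243629  -70.91674906  109.10601681 -161.43384982]
top 582 [ 0.59959464 -0.06024118  0.0880526 ] [-0.53046961 -0.00116356  0.84770316] 0.0038859660413873205 lean deg 32.03727598874186
red px [[309, 181], [308, 182], [309, 182], [310, 182], [309, 183], [310, 183], [310, 184], [311, 184], [311, 185], [311, 186], [312, 186], [312, 187], [313, 187], [313, 188], [315, 191], [316, 191], [315, 192], [314, 220], [315, 220], [316, 220], [317, 220], [306, 221], [307, 221], [308, 221], [309, 221], [310, 221], [311, 221], [312, 221], [313, 221], [314, 221], [315, 221], [316, 221], [317, 221], [318, 221], [303, 222], [304, 222], [305, 222], [306, 222], [307, 222], [308, 222]]
scene 801 [ 0.60301897 -0.05982328  0.09115065] [-0.5243098  -0.01820371  0.85133299] 0.003321317158551408 lean deg 31.6430497617738
red px [[318, 196], [319, 196], [316, 197], [317, 197], [318, 197], [319, 197], [320, 197], [314, 198], [315, 198], [316, 198], [317, 198], [318, 198], [319, 198], [320, 198], [311, 199], [312, 199], [313, 199], [314, 199], [315, 199], [316, 199], [317, 199], [318, 199], [319, 199], [320, 199], [309, 200], [310, 200], [311, 200], [312, 200], [313, 200], [314, 200], [315, 200], [316, 200], [317, 200], [318, 200], [319, 200], [307, 201], [308, 201], [309, 201], [310, 201], [311, 201]]
```

```bash
sed -i 's/^PR=.*/PR=np.array([.5536,-.1427]); YAW=-.0117/' h.py; cat >> h.py <<'E'
NN=R.from_euler('z',YAW).apply([-.528,0,.849]); EX=np.cross([-np.sin(YAW),np.cos(YAW),0],NN)*1.; EX/=np.linalg.norm(EX)
EX=EX*np.sign(EX[0]); RT=np.array([np.sin(YAW),-np.cos(YAW),0]) # up on the dial, right on the dial
def dial(c,q=None,verbose=1):
    """angles (rad, cw from dial-up) of black and red hands, by rays on the dial plane"""
    f=c['frame'].astype(float); v,u=np.mgrid[150:230,260:360]; uv=np.c_[u.ravel(),v.ravel()]
    if q is None: q=dict(top=np.array([.5996,-.0602,.0881]),scene=np.array([.603,-.0598,.0912]))[c['n']]
    d=rays(c,uv)@Rm(c).T; o=np.array(c['origin'])
    P=o+d*(((q-o)@NN)/(d@NN))[:,None]-q
    X=np.c_[P@RT,P@EX]*1000; p=f[uv[:,1],uv[:,0]]
    wr=(p[:,0]-p[:,1:].max(1)-30).clip(0); wb=(130-p.max(1)).clip(0)
    lum=p.min(1)
    # centre: bright face blob, then ellipse->circle centroid via hull
    face=((lum>130)&(np.hypot(*X.T)<75)).reshape(v.shape).astype(np.uint8)
    face=cv2.morphologyEx(face,cv2.MORPH_OPEN,np.ones((3,3)))
    n,l,st,ce=cv2.connectedComponentsWithStats(face); k=1+st[1:,4].argmax()
    (cx,cy),rad=cv2.minEnclosingCircle(X[(l==k).ravel()].astype(np.float32))
    res={'face':(round(cx,1),round(cy,1),round(rad,1))}
    C=np.array([cx,cy])
    for it in range(3):
        L={}
        for k,w in(('red',wr),('blk',wb)):
            Y=X-C; r=np.hypot(*Y.T); a=np.arctan2(Y[:,0],Y[:,1]); m=(r>14)&(r<44)&(w>0)
            if w[m].sum()==0: L[k]=None; continue
            h,_=np.histogram(a[m],72,(-np.pi,np.pi),weights=w[m]); h=np.convolve(np.r_[h[-1],h,h[0]],[1,1,1],'valid')
            a0=-np.pi+(h.argmax()+.5)*2*np.pi/72
            m&=abs(np.angle(np.exp(1j*(a-a0))))<.3
            Z=X[m];ww=w[m];mu=(Z*ww[:,None]).sum(0)/ww.sum(); e=np.linalg.eigh(np.cov(Z.T,aweights=ww))[1][:,1]
            e*=np.sign(e@(mu-C)); L[k]=(mu,e)
        if L['red'] and L['blk']:
            (m1,e1),(m2,e2)=L['red'],L['blk']
            if abs(np.cross(e1,e2))>.4: C=m1+e1*np.linalg.solve(np.c_[e1,-e2],m2-m1)[0]
    res['C']=C.round(1)
    for k in L:
        if L[k]: mu,e=L[k]; res[k]=(round(np.arctan2(*e),3),round(np.arctan2(*(mu-C)),3))
    if verbose: print(c['n'],res)
    return res
E
python3 -W ignore - <<'E'
from h import *
for n in('top','scene'):
    c=cam(n)
    for q in (None,): dial(c)
    B=balls(c) if n=='top' else 0
from scipy.spatial.transform import Rotation as R
print(W(-.045,.045,.095),W(-.045,.13,.095),W(0,-.075,.125))
s=status.get_state(); print(R.from_quat(s['orientation'][[1,2,3,0]]).as_matrix().round(3))
E
```

```text
top {'face': (1.9, -1.1, 57.0), 'C': array([-1.4,  0.8]), 'red': (np.float64(-0.538), np.float64(-0.538)), 'blk': (np.float64(-2.185), np.float64(-2.185))}
scene {'face': (3.0, 10.9, 73.1), 'C': array([ 2.8, -3.4]), 'red': (np.float64(-0.538), np.float64(-0.526))}
[ 0.50912957 -0.09717659  0.095     ] [ 0.51012405 -0.01218241  0.095     ] [ 0.55272252 -0.21769487  0.125     ]
[[ 0.953  0.303 -0.   ]
 [ 0.303 -0.953  0.   ]
 [-0.    -0.    -1.   ]]
```

```bash
python3 -m handwheel '{"deltas": [[-1,0.79,-0.323,0,0],[-1,0.79,-0.323,0,0],[-1,0.79,-0.323,0,0],[-1,0.79,-0.323,0,0],[-1,0.79,-0.323,0,0],[-1,0.79,-0.323,0,0],[-1,0.79,-0.323,0,0],[-1,0.79,-0.323,0,0],[-1,0.79,-0.323,0,0],[-1,0.79,-0.323,0,0],[-1,0.79,-0.323,0,0],[-1,0.79,-0.323,0,0],[-1,0.79,-0.323,0,0],[-1,0.79,-0.323,0,0],[-1,0.79,-0.323,0,0],[-1,0.79,-0.323,0,0]]}'
python3 -m handwheel '{"deltas": [[-1,0,0,0,-1],[-1,0,0,0,-1],[-1,0,0,0,-1],[-1,0,0,0,-1],[-1,0,0,0,-1],[-1,0,0,0,-1],[-1,0,0,0,-1],[-1,0,0,0,-1],[-1,0,0,0,-1],[-1,0,0,0,-1],[-1,0,0,0,-1],[-1,0,0,0,-1],[-1,0,0,0,-1],[-1,0,0,0,-1],[-1,0,0,0,-1],[-1,0,0,0,-1],[-1,0,0,0,-1],[-1,0,0,0,-1],[-1,0,0,0,-0.9]]}'
cat >> h.py <<'E'
def rel(t=None):
    s=status.get_state(); M=R.from_quat(s['orientation'][[1,2,3,0]]).as_matrix(); A=W(0,-.075,.125)
    d=s['tcp_pos']-A; print('t',s['clock'],'tcp',s['tcp_pos'].round(4),'yaw',np.degrees(np.arctan2(M[1,0],M[0,0])).round(1),'phi',np.degrees(np.arctan2(-d[1],d[0])).round(1),'r',np.hypot(*d[:2]).round(4),'tipz',(s['tcp_pos'][2]-env.tip_reach).round(4),'q6',s['joint_pos'][5].round(2),'F',s['wrist_force'].round(1))
    if t is not None: print('to go, units',(M.T@(np.array(t)-s['tcp_pos'])/.04).round(3))
E
python3 -c "
from h import *
a=np.radians(-26);A=W(0,-.075,0)
rel(A+[.045*np.cos(a),-.045*np.sin(a),.1126+env.tip_reach])
c=cam('top');save('t1',cv2.resize(c['frame'][140:260,250:450],None,fx=4,fy=4,interpolation=3));dial(c)" 2>/dev/null
```

```text
clock: 2.4
tcp_pos: [0.5942, -0.1971, 0.3039]
orientation: [0.0, 0.988, 0.153, 0.0]
wrist_force: [-0.5, -0.7, -0.2]
finger_gap: -0.0
grip_force: 0.0
clock: 4.78
tcp_pos: [0.5934, -0.1978, 0.3039]
orientation: [-0.0, -0.233, 0.972, -0.0]
wrist_force: [0.2, -0.8, -0.0]
finger_gap: 0.0002
grip_force: 0.0
t 4.775 tcp [ 0.5934 -0.1978  0.3039] yaw -153.1 phi -26.0 r 0.0453 tipz 0.2313 q6 -0.92 F [ 0.2 -0.8 -0. ]
to go, units [0.007 0.    2.966]
top {'face': (2.1, -0.6, 56.6), 'C': array([-1.3,  1. ]), 'red': (np.float64(-0.544), np.float64(-0.544)), 'blk': (np.float64(-2.186), np.float64(-2.186))}
```

View pics/t1.png

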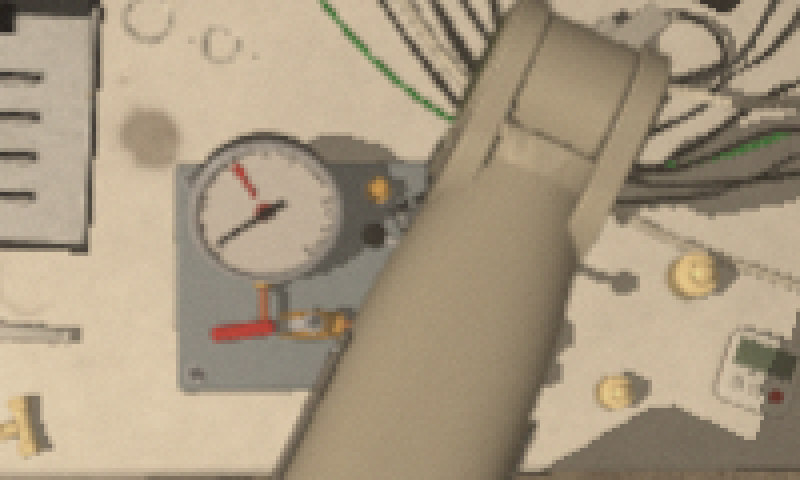

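```bash
python3 -m handwheel '{"deltas": [[-1,0,0,0.5,0],[-1,0,0,0.5,0],[-1,0,0,0.5,0],[-1,0,0,0.5,0],[-1,0,0,0.5,0],[-1,0,0,0.46,0],[-1,0,0,0,0]]}'
python3 -m handwheel '{"deltas": [[-1,0.0043,-0.0981,0,0.5],[-1,0.0043,-0.0981,0,0.5],[-1,0.0043,-0.0981,0,0.5],[-1,0.0043,-0.0981,0,0.5],[-1,0.0043,-0.0981,0,0.5],[-1,0.0043,-0.0981,0,0.5],[-1,0.0043,-0.0981,0,0.5],[-1,0.0043,-0.0981,0,0.5],[-1,0.0043,-0.0981,0,0.5],[-1,0.0043,-0.0981,0,0.5],[-1,0.0043,-0.0981,0,0.5],[-1,0.0043,-0.0981,0,0.5],[-1,0.0043,-0.0981,0,0.5],[-1,0.0043,-0.0981,0,0.5]]}'
python3 -W ignore -c "
from h import *
rel();c=cam('top');dial(c);print(balls(c))"
```

```text
clock: 5.7
tcp_pos: [0.5924, -0.1974, 0.1839]
orientation: [-0.001, -0.229, 0.973, 0.001]
wrist_force: [-0.0, 0.3, -0.7]
finger_gap: 0.0004
grip_force: 0.0
clock: 7.45
tcp_pos: [0.5873, -0.2486, 0.187]
orientation: [0.002, 0.371, 0.929, 0.001]
wrist_force: [2.5, 2.3, -0.8]
finger_gap: -0.0
grip_force: 1.9
t 7.45 tcp [ 0.5873 -0.2486  0.187 ] yaw 136.4 phi 41.8 r 0.0463 tipz 0.1144 q6 0.23 F [ 2.5  2.3 -0.8]
top {'face': (1.9, -1.1, 57.0), 'C': array([-3.4,  2.3]), 'red': (np.float64(-0.501), np.float64(-0.501)), 'blk': (np.float64(-1.748), np.float64(-1.748))}
[[ 0.62109842 -0.18696667  0.125     ]
 [ 0.52147168 -0.14953885  0.125     ]]
```

```bash
python3 -m handwheel '{"deltas": [[-1,0.0043,-0.0981,0.02,0.5],[-1,0.0043,-0.0981,0.02,0.5],[-1,0.0043,-0.0981,0.02,0.5],[-1,0.0043,-0.0981,0,0.5],[-1,0.0043,-0.0981,0,0.5],[-1,0.0043,-0.0981,0,0.5],[-1,0.0043,-0.0981,0,0.5],[-1,0.0043,-0.0981,0,0.5],[-1,0.0043,-0.0981,0,0.5],[-1,0.0043,-0.0981,0,0.5],[-1,0.0043,-0.0981,0,0.5],[-1,0.0043,-0.0981,0,0.5],[-1,0.0043,-0.0981,0,0.5],[-1,0.0043,-0.0981,0,0.5],[-1,0.0043,-0.0981,0,0.5],[-1,0.0043,-0.0981,0,0.5],[-1,0,0,0,0]]}'
python3 -W ignore -c "
from h import *
rel();c=cam('top');dial(c);B=balls(c);print(B);d=B-W(0,-.075,.125);print(np.degrees(np.arctan2(-d[:,1],d[:,0]))%90)"
```

```text
clock: 9.62
tcp_pos: [0.5295, -0.2572, 0.1852]
orientation: [0.003, 0.88, 0.475, 0.001]
wrist_force: [0.7, -3.5, 3.3]
finger_gap: 0.0003
grip_force: 2.0
t 9.625 tcp [ 0.5295 -0.2572  0.1852] yaw 56.7 phi 120.5 r 0.0459 tipz 0.1126 q6 1.56 F [ 0.7 -3.5  3.3]
top {'face': (1.1, -0.1, 57.2), 'C': array([ 1.1, -0.1]), 'red': (np.float64(-0.514), np.float64(-0.595)), 'blk': (np.float64(-0.865), np.float64(-0.893))}
[[ 0.61419482 -0.17351673  0.125     ]
 [ 0.59705053 -0.27926386  0.125     ]
 [ 0.50911728 -0.15700677  0.125     ]]
[54.29643239 54.24713123 54.30222943]
```

```bash
python3 -m handwheel '{"deltas": [[-1,0.0043,-0.0981,0,0.5],[-1,0.0043,-0.0981,0,0.5],[-1,0.0043,-0.0981,0,0.5],[-1,0.0043,-0.0981,0,0.5],[-1,0,0,0,0]]}'
python3 -W ignore -c "
from h import *
rel();c=cam('top');dial(c);B=balls(c);d=B-W(0,-.075,.125);print(np.degrees(np.arctan2(-d[:,1],d[:,0]))%90)
s=cam('scene');dial(s)
a=cv2.resize(c['frame'][172:212,292:342],None,fx=8,fy=8,interpolation=2);b=cv2.resize(s['frame'][168:212,274:324],None,fx=8,fy=8,interpolation=2)
save('g1',np.hstack([a[:320],b[:320]]))"
```

```text
clock: 10.3
tcp_pos: [0.5174, -0.2453, 0.1838]
orientation: [0.001, 0.949, 0.315, 0.0]
wrist_force: [-0.0, -2.9, 2.9]
finger_gap: -0.0001
grip_force: 1.7
t 10.3 tcp [ 0.5174 -0.2453  0.1838] yaw 36.8 phi 142.1 r 0.0448 tipz 0.1112 q6 1.92 F [-0.  -2.9  2.9]
top {'face': (-0.4, 1.7, 58.0), 'C': array([-0.4,  1.7]), 'red': (np.float64(-0.573), np.float64(-0.557)), 'blk': (np.float64(-0.584), np.float64(-0.662))}
[77.33918825 76.8852313 ]
scene {'face': (3.0, 10.9, 73.1), 'C': array([ 3. , 10.9]), 'red': (np.float64(-0.223), np.float64(-0.706)), 'blk': (np.float64(nan), np.float64(3.022))}
```

View pics/g1.png

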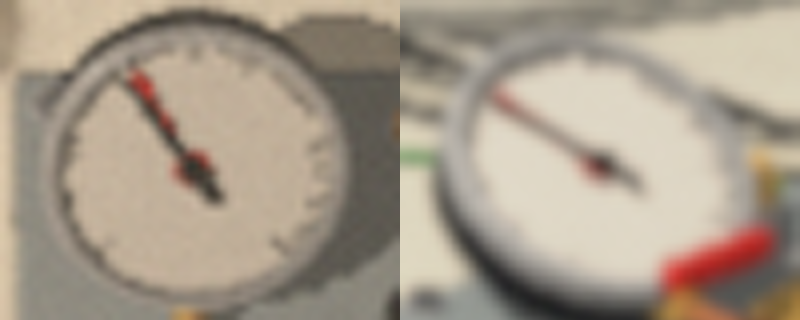

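The pointer in both views sits just short of the red hand: top view tip at about (128,80) against red at (142,80). About 7° of capstan remains, so I'll go on in small steps.

```bash
python3 -m handwheel '{"deltas": [[-1,0.0015,-0.039,0,0.2],[-1,0.0015,-0.039,0,0.2],[-1,0,0,0,0],[-1,0,0,0,0]]}' >/dev/null
cat >> h.py <<'E'
def prof(c,q=None,lo=24,hi=46):
    """angular centroid (rad) of redness and darkness near the hands, rays on the dial plane, centre from the red/black hub"""
    q=dict(top=np.array([.5996,-.0602,.0881]),scene=np.array([.603,-.0598,.0912]))[c['n']]
    C={'top':[-1.35,.9],'scene':[2.8,-3.4]}[c['n']]
    T=q+(np.array(C)/1000)@np.array([RT,EX])
    out=[]
    f=c['frame'].astype(np.float32); A=np.arange(-1.1,0.1,.02); res=[]
    for r in np.arange(lo,hi,2):
        P=T+r/1000*(np.sin(A)[:,None]*RT+np.cos(A)[:,None]*EX)
        m=proj(c,P).astype(np.float32); s=cv2.remap(f,m[None,:,0],m[None,:,1],cv2.INTER_LINEAR)[0]; res.append(s)
    s=np.mean(res,0); red=(s[:,0]-s[:,1]); dark=np.median(s[:,0])-s[:,0]
    absn=(np.median(s[:,1])-s[:,1])
    for k,w in(('red',red-np.median(red)),('dark',dark),('both',absn)):
        w=(w-.25*w.max()).clip(0); out.append((k,round((w*A).sum()/w.sum(),3),round(w.max(),0)))
    print(c['n'],out)
E
python3 -W ignore -c "
from h import *
rel();c=cam('top');prof(c);B=balls(c);d=B-W(0,-.075,.125);print(np.degrees(np.arctan2(-d[:,1],d[:,0]))%90)
s=cam('scene');prof(s)
a=cv2.resize(c['frame'][172:212,292:342],None,fx=8,fy=8,interpolation=2);b=cv2.resize(s['frame'][168:212,274:324],None,fx=8,fy=8,interpolation=2)
save('g2',np.hstack([a[:320],b[:320]]))"
```

```text
t 10.9 tcp [ 0.5152 -0.2421  0.183 ] yaw 32.7 phi 146.9 r 0.0447 tipz 0.1104 q6 1.99 F [ 0.9 -2.5  3.4]
top [('red', np.float64(-0.492), np.float32(17.0)), ('dark', np.float64(-0.554), np.float32(59.0)), ('both', np.float64(-0.539), np.float32(70.0))]
[82.22408413 81.46764264]
scene [('red', np.float64(-0.585), np.float32(6.0)), ('dark', np.float64(-0.51), np.float32(38.0)), ('both', np.float64(-0.519), np.float32(42.0))]
```

View pics/g2.png

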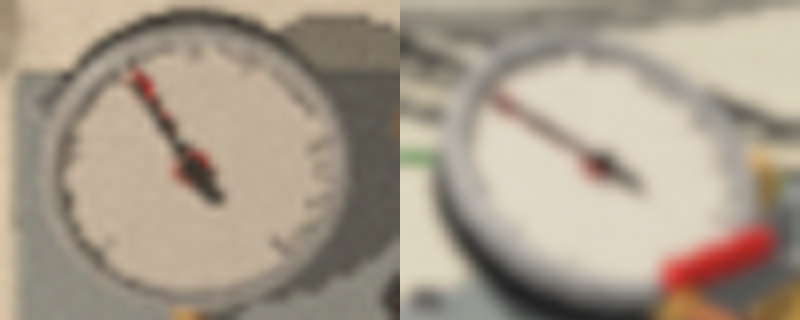

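Both views now show the hands almost coincident, at about (138,85) and (505,100). I'll refine the red hand's direction from the initial pictures, where the hands stood apart.

```bash
cat > ref.py <<'E'
from h import *
for n in('top','scene'):
    c=cam(n); f=cv2.imread(f'pics/{n}0.png')[:,:,::-1].astype(np.float32)
    q=dict(top=np.array([.5996,-.0602,.0881]),scene=np.array([.603,-.0598,.0912]))[n]
    C={'top':[-1.35,.9],'scene':[2.8,-3.4]}[n]; T=q+(np.array(C)/1000)@np.array([RT,EX])
    for k,a0,ch in(('red',-.53,0),('blk',-2.17,1)):
        u=np.array([np.sin(a0),np.cos(a0)]); t=np.array([u[1],-u[0]]); S=np.arange(-9,9.1,.5); rr=np.arange(14,46,2.); off=[]
        for r in rr:
            X=r*u+S[:,None]*t; m=proj(c,T+X/1000@np.array([RT,EX])).astype(np.float32)
            s=cv2.remap(f,m[None,:,0],m[None,:,1],cv2.INTER_LINEAR)[0]
            w=(s[:,0]-s[:,1]) if ch==0 else -s.sum(1); w=w-np.median(w); w=(w-.3*w.max()).clip(0); off.append((w*S).sum()/w.sum())
        p=np.polyfit(rr,off,1); e=np.array(off)-np.polyval(p,rr)
        print(n,k,'line angle',round(a0+np.arctan(p[0]),4),'offset at centre mm',p[1].round(2),'sd',e.std().round(2),'+-',(e.std()/np.sqrt(((rr-rr.mean())**2).sum())).round(4))
E
python3 ref.py
```

```text
top red line angle -0.5159 offset at centre mm -0.71 sd 0.39 +- 0.0107
top blk line angle -2.1819 offset at centre mm -0.2 sd 0.19 +- 0.0052
scene red line angle -0.5276 offset at centre mm -0.04 sd 0.38 +- 0.0104
scene blk line angle -2.1868 offset at centre mm 2.14 sd 0.12 +- 0.0034
```

```bash
python3 -m handwheel '{"deltas": [[-1,0.0015,-0.039,0,0.2],[-1,0.0002,-0.01,0,0.05],[-1,0,0,0,0],[-1,0,0,0,0]]}' >/dev/null
python3 -W ignore -c "
from h import *
rel();c=cam('top');prof(c);B=balls(c);d=B-W(0,-.075,.125);print(np.degrees(np.arctan2(-d[:,1],d[:,0]))%90)
s=cam('scene');prof(s)
a=cv2.resize(c['frame'][176:196,300:325],None,fx=16,fy=16,interpolation=0);b=cv2.resize(s['frame'][175:195,282:307],None,fx=16,fy=16,interpolation=0)
save('g3',np.hstack([a,b]))"
```

```text
t 11.6 tcp [ 0.5143 -0.2405  0.1831] yaw 30.1 phi 149.3 r 0.0447 tipz 0.1105 q6 2.04 F [ 0.1 -3.2  2. ]
top [('red', np.float64(-0.489), np.float32(7.0)), ('dark', np.float64(-0.533), np.float32(66.0)), ('both', np.float64(-0.529), np.float32(71.0))]
[84.5072403  83.85845512]
scene [('red', np.float64(-0.578), np.float32(9.0)), ('dark', np.float64(-0.5), np.float32(37.0)), ('both', np.float64(-0.514), np.float32(44.0))]
```

View pics/g3.png

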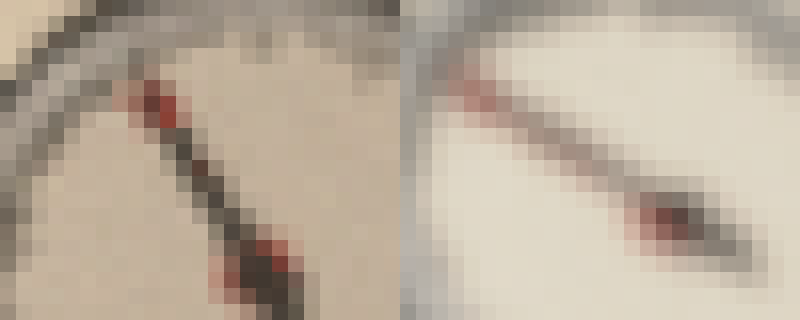

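The top view shows slivers of red on both sides of the pointer at its tip, (130,100) and (168,110), and at the hub. That is within about 0.02 rad. I'll check with a line fit.

```bash
python3 - <<'E'
from h import *
for n in('top','scene'):
    fs=[cam(n) for _ in range(3)]; c=fs[0]; f=np.mean([x['frame'] for x in fs],0).astype(np.float32)
    q=dict(top=np.array([.5996,-.0602,.0881]),scene=np.array([.603,-.0598,.0912]))[n]
    C={'top':[-1.35,.9],'scene':[2.8,-3.4]}[n]; T=q+(np.array(C)/1000)@np.array([RT,EX])
    for k in('dark','red'):
        a0=-.53
        u=np.array([np.sin(a0),np.cos(a0)]); t=np.array([u[1],-u[0]]); S=np.arange(-9,9.1,.5); rr=np.r_[np.arange(-14,-7,2.),np.arange(10,42,2.)] if k=='dark' else np.arange(14,48,2.); off=[];pk=[]
        for r in rr:
            m=proj(c,T+(r*u+S[:,None]*t)/1000@np.array([RT,EX])).astype(np.float32)
            s=cv2.remap(f,m[None,:,0],m[None,:,1],cv2.INTER_LINEAR)[0]
            w=-s[:,0] if k=='dark' else s[:,0]-s[:,1]; w=w-np.median(w); pk.append(w.max()); w=(w-.3*w.max()).clip(0); off.append((w*S).sum()/w.sum())
        p=np.polyfit(rr,off,1); e=np.array(off)-np.polyval(p,rr)
        print(n,k,'angle',round(a0+np.arctan(p[0]),4),'off0',p[1].round(2),'sd',e.std().round(2),'+-',(e.std()/np.sqrt(((rr-rr.mean())**2).sum())).round(4))
        print(dict(zip(rr.astype(int).tolist(),[(round(float(a),1),int(b)) for a,b in zip(off,pk)])) if k=='red' else '')
E
```

```text
top dark angle -0.5334 off0 0.01 sd 0.2 +- 0.0027

top red angle -0.4233 off0 -3.89 sd 2.54 +- 0.063
{14: (-2.4, 3), 16: (-4.0, 4), 18: (-2.0, 2), 20: (-0.9, 2), 22: (-0.5, 3), 24: (-0.4, 2), 26: (0.4, 1), 28: (2.4, 4), 30: (2.1, 3), 32: (-6.7, 1), 34: (-6.1, 2), 36: (-1.4, 2), 38: (2.4, 3), 40: (1.1, 18), 42: (0.8, 43), 44: (1.5, 34), 46: (2.0, 19)}
scene dark angle -0.5513 off0 1.79 sd 0.23 +- 0.003

scene red angle -0.5135 off0 -2.6 sd 0.4 +- 0.0099
{14: (-2.7, 3), 16: (-3.0, 2), 18: (-2.4, 3), 20: (-2.6, 3), 22: (-2.3, 4), 24: (-1.7, 5), 26: (-1.7, 4), 28: (-1.3, 4), 30: (-1.7, 4), 32: (-1.6, 3), 34: (-1.8, 4), 36: (-2.3, 5), 38: (-2.2, 4), 40: (-2.2, 6), 42: (-2.3, 7), 44: (-2.2, 7), 46: (-1.8, 12)}
```

```bash
python3 -m handwheel '{"deltas": [[-1,0.0005,-0.029,0,0.15],[-1,0,0,0,0],[-1,0,0,0,0]]}' >/dev/null
python3 -W ignore -c "
from h import *
rel();c=cam('top');prof(c);B=balls(c);d=B-W(0,-.075,.125);print(np.degrees(np.arctan2(-d[:,1],d[:,0]))%90)
s=cam('scene');prof(s)
a=cv2.resize(c['frame'][176:196,300:325],None,fx=16,fy=16,interpolation=0);b=cv2.resize(s['frame'][175:195,282:307],None,fx=16,fy=16,interpolation=0)
save('g4',np.hstack([a,b]))"
```

```text
t 12.375 tcp [ 0.5137 -0.2395  0.1831] yaw 28.6 phi 150.8 r 0.0447 tipz 0.1105 q6 2.06 F [ 0.1 -4.3  1.4]
top [('red', np.float64(-0.466), np.float32(0.0)), ('dark', np.float64(-0.52), np.float32(71.0)), ('both', np.float64(-0.52), np.float32(71.0))]
[85.98540583 85.78993714]
scene [('red', np.float64(-0.573), np.float32(12.0)), ('dark', np.float64(-0.478), np.float32(39.0)), ('both', np.float64(-0.498), np.float32(48.0))]
```

View pics/g4.png

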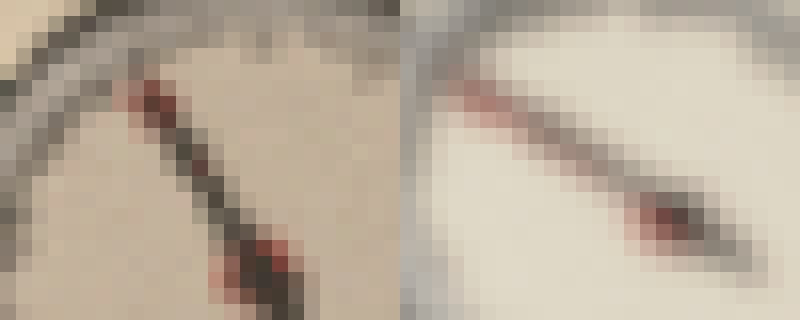

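The top view is now symmetric, with the pointer lying on the red hand, and the capstan angle agrees. I'll back off, lift and check.

```bash
python3 -m handwheel '{"deltas": [[-1,0,0.1,0,0],[-1,0,0.1,0,0],[-1,0,0,0,0],[-1,0,0,-0.5,0],[-1,0,0,-0.7,0],[-1,0,0,-0.7,0],[-1,0,0,-0.6,0],[-1,0,0,0,-0.8],[-1,0,0,0,-0.8],[-1,0,0,0,-0.8],[-1,0,0,0,-0.8],[-1,0,0,0,-0.84],[-1,0,0,0,0]]}' 
python3 -W ignore -c "
from h import *
V=W(-.045,.045,.086+env.tip_reach); a=np.radians(-21)
rel(V+[-.06*np.sin(a),.06*np.cos(a),0]);c=cam('top');prof(c);B=balls(c);d=B-W(0,-.075,.125);print(np.degrees(np.arctan2(-d[:,1],d[:,0]))%90)
hsv=cv2.cvtColor(c['frame'],cv2.COLOR_RGB2HSV); m=(hsv[...,1]>130)&((hsv[...,0]<8)|(hsv[...,0]>172)); m[:210]=0;m[245:]=0;m[:,:290]=0;m[:,345:]=0
P=onz(c,np.argwhere(m)[:,::-1],.102)[:,:2]; print(len(P),P.mean(0),P.min(0),P.max(0)); e=np.linalg.eigh(np.cov(P.T))[1][:,1]; e*=np.sign(e[1]); print('lever deg',np.degrees(np.arctan2(-e[0],e[1])))
"
```

```text
clock: 14.1
tcp_pos: [0.5175, -0.2463, 0.2829]
orientation: [-0.0, 0.824, 0.566, -0.0]
wrist_force: [-0.8, -0.9, 0.6]
finger_gap: -0.0003
grip_force: 0.0
t 14.1 tcp [ 0.5175 -0.2463  0.2829] yaw 69.0 phi 140.9 r 0.0454 tipz 0.2103 q6 1.35 F [-0.8 -0.9  0.6]
to go, units [ 4.904 -1.533  3.109]
top [('red', np.float64(-0.575), np.float32(1.0)), ('dark', np.float64(-0.519), np.float32(70.0)), ('both', np.float64(-0.52), np.float32(71.0))]
[85.94756572 85.68887148]
50 [ 0.50032605 -0.0383296 ] [ 0.49433676 -0.06343811] [ 0.50744092 -0.01318948]
lever deg 7.141641996047535
```

```bash
python3 -m handwheel '{"deltas": [[-1,0.613,-0.1916,0,0],[-1,0.613,-0.1916,0,0],[-1,0.613,-0.1916,0,0],[-1,0.613,-0.1916,0,0],[-1,0.613,-0.1916,0,0],[-1,0.613,-0.1916,0,0],[-1,0.613,-0.1916,0,0],[-1,0.613,-0.1916,0,0],[-1,0,0,0.5,0],[-1,0,0,0.5,0],[-1,0,0,0.5,0],[-1,0,0,0.5,0],[-1,0,0,0.4,0],[-1,0,0,0.3,0],[-1,0,0,0.2,0],[-1,0,0,0.2,0],[-1,0,0,0,0]]}'
python3 -W ignore -c "
from h import *
V=W(-.045,.045,.086+env.tip_reach); a=np.radians(-21)
rel(V+[-.06*np.sin(a),.06*np.cos(a),0])"
```

```text
clock: 16.27
tcp_pos: [0.5303, -0.0414, 0.1587]
orientation: [-0.0, 0.824, 0.567, -0.0]
wrist_force: [-0.8, 0.3, -0.0]
finger_gap: 0.0001
grip_force: 0.0
t 16.275 tcp [ 0.5303 -0.0414  0.1587] yaw 69.0 phi -97.2 r 0.1777 tipz 0.0861 q6 1.71 F [-0.8  0.3 -0. ]
to go, units [0.009 0.005 0.002]
```

```bash
python3 -m handwheel '{"deltas": [[-1,-0.0057,-0.1307,0,-0.5],[-1,-0.0057,-0.1307,0,-0.5],[-1,-0.0057,-0.1307,0,-0.5],[-1,-0.0057,-0.1307,0,-0.5],[-1,-0.0057,-0.1307,0,-0.5],[-1,-0.0057,-0.1307,0,-0.5],[-1,-0.0057,-0.1307,0,-0.5],[-1,-0.0057,-0.1307,0,-0.5],[-1,-0.0057,-0.1307,0,-0.5],[-1,-0.0057,-0.1307,0,-0.5],[-1,-0.0057,-0.1307,0,-0.5],[-1,-0.0057,-0.1307,0,-0.5],[-1,-0.0057,-0.1307,0,-0.5],[-1,-0.0057,-0.1307,0,-0.5],[-1,-0.0057,-0.1307,0,-0.5],[-1,-0.0057,-0.1307,0,-0.5],[-1,0,0,0,0]]}'
cat > lev.py <<'E'
from h import *
rel(); s=status.get_state(); d=s['tcp_pos']-W(-.045,.045,0); print('finger alpha',np.degrees(np.arctan2(-d[0],d[1])),'r',np.hypot(*d[:2]))
for n in('top','scene'):
    c=cam(n); hsv=cv2.cvtColor(c['frame'],cv2.COLOR_RGB2HSV); m=(hsv[...,1]>120)&((hsv[...,0]<8)|(hsv[...,0]>172))
    P=onz(c,np.argwhere(m)[:,::-1],.102 if n=='top' else .097)[:,:2]; V=W(-.045,.045,0)[:2]; r=np.hypot(*(P-V).T); P=P[(r>.03)&(r<.095)&(P[:,0]<V[0]+.01)]
    if len(P)>8:
        e=np.linalg.eigh(np.cov(P.T))[1][:,1]; a=P.mean(0)-V; e*=np.sign(e@a)
        print(n,len(P),'lever line',np.degrees(np.arctan2(-e[0],e[1])),'via axis',np.degrees(np.arctan2(-a[0],a[1])))
E
python3 lev.py
```

```text
clock: 18.4
tcp_pos: [0.4579, -0.0666, 0.1596]
orientation: [0.0, 0.268, 0.964, 0.0]
wrist_force: [0.3, 1.2, -0.4]
finger_gap: -0.0004
grip_force: 0.7
t 18.4 tcp [ 0.4579 -0.0666  0.1596] yaw 149.0 phi -122.1 r 0.1784 tipz 0.087 q6 0.22 F [ 0.3  1.2 -0.4]
finger alpha 59.189100668508054 r 0.059673402320843776
```

```bash
python3 -m handwheel '{"deltas": [[-1,-0.003,-0.0785,0,-0.3],[-1,-0.003,-0.0785,0,-0.3],[-1,-0.003,-0.0785,0,-0.3],[-1,0,0,0,0]]}'; python3 lev.py
python3 -m handwheel '{"deltas": [[-1,0,-0.05,0,-0.2],[-1,0,0,0,0]]}'; python3 lev.py
```

```text
clock: 19.0
tcp_pos: [0.4537, -0.075, 0.1593]
orientation: [0.0, 0.191, 0.982, 0.0]
wrist_force: [0.6, 1.5, 1.3]
finger_gap: 0.0001
grip_force: 0.9
t 19.0 tcp [ 0.4537 -0.075   0.1593] yaw 158.0 phi -124.8 r 0.1737 tipz 0.0867 q6 0.05 F [0.6 1.5 1.3]
finger alpha 68.19506836170393 r 0.059672948274638093
clock: 19.35
tcp_pos: [0.453, -0.0764, 0.1593]
orientation: [0.0, 0.174, 0.985, 0.001]
wrist_force: [1.2, 5.1, 2.1]
finger_gap: -0.0002
grip_force: 2.4
t 19.35 tcp [ 0.453  -0.0764  0.1593] yaw 160.0 phi -125.2 r 0.1729 tipz 0.0867 q6 0.01 F [1.2 5.1 2.1]
finger alpha 69.733910871057 r 0.059860833822785835
```

```bash
python3 -m handwheel '{"deltas": [[-1,0,-0.04,0,0],[-1,0,0,0,0]]}'; python3 -m handwheel '{"deltas": [[-1,0,-0.04,0,0],[-1,0,0,0,0],[-1,0,0,0,0]]}'; python3 lev.py
```

```text
clock: 19.7
tcp_pos: [0.4527, -0.077, 0.1593]
orientation: [0.001, 0.173, 0.985, 0.002]
wrist_force: [2.0, 9.4, 3.5]
finger_gap: -0.0002
grip_force: 4.9
clock: 20.08
tcp_pos: [0.4526, -0.0775, 0.1593]
orientation: [0.001, 0.173, 0.985, 0.003]
wrist_force: [4.3, 15.4, 3.2]
finger_gap: -0.0
grip_force: 7.1
t 20.075 tcp [ 0.4526 -0.0775  0.1593] yaw 160.1 phi -125.5 r 0.1723 tipz 0.0867 q6 -0.0 F [ 4.3 15.4  3.2]
finger alpha 70.83086275730037 r 0.05987222087247816
```

Force is climbing with almost no motion, so the lever is on its stop. I'll back off, lift, move clear and check.

```bash
python3 -m handwheel '{"deltas": [[-1,0,0.15,0,0],[-1,0,0.2,0,0],[-1,0,0.1,0,0],[-1,0,0,0,0],[-1,0,0,-0.5,0],[-1,0,0,-0.7,0],[-1,0,0,-0.7,0],[-1,0,0,-0.7,0],[-1,0,0,-0.7,0]]}' >/dev/null
python3 -m handwheel '{"deltas": [[-1,0.5,-0.8,0,0],[-1,0.5,-0.8,0,0],[-1,0,-0.9,0,0],[-1,0,-0.9,0,0],[-1,0,-0.9,0,0],[-1,0,-0.9,0,0],[-1,0,-0.9,0,0],[-1,0,-0.9,0,0],[-1,0,0,0,0],[-1,0,0,0,0]]}'
python3 -W ignore lev.py; python3 -W ignore -c "
from h import *
c=cam('top');prof(c);B=balls(c);d=B-W(0,-.075,.125);print(np.degrees(np.arctan2(-d[:,1],d[:,0]))%90)
save('fin',cv2.resize(c['frame'][140:260,250:450],None,fx=4,fy=4,interpolation=2))"
```

```text
clock: 22.55
tcp_pos: [0.3243, -0.3123, 0.2909]
orientation: [-0.0, 0.174, 0.985, 0.0]
wrist_force: [-0.5, 0.7, -0.5]
finger_gap: 0.0004
grip_force: 0.0
t 22.55 tcp [ 0.3243 -0.3123  0.2909] yaw 160.0 phi 157.5 r 0.2472 tipz 0.2183 q6 -0.6 F [-0.5  0.7 -0.5]
finger alpha 139.33324632032486 r 0.2835563374163724
top 52 lever line 88.83842301191599 via axis 89.69733503523763
top [('red', np.float64(-0.394), np.float32(0.0)), ('dark', np.float64(-0.52), np.float32(71.0)), ('both', np.float64(-0.52), np.float32(71.0))]
[86.00618932 86.27739849 85.76244609 85.68339761]
```

View pics/fin.png

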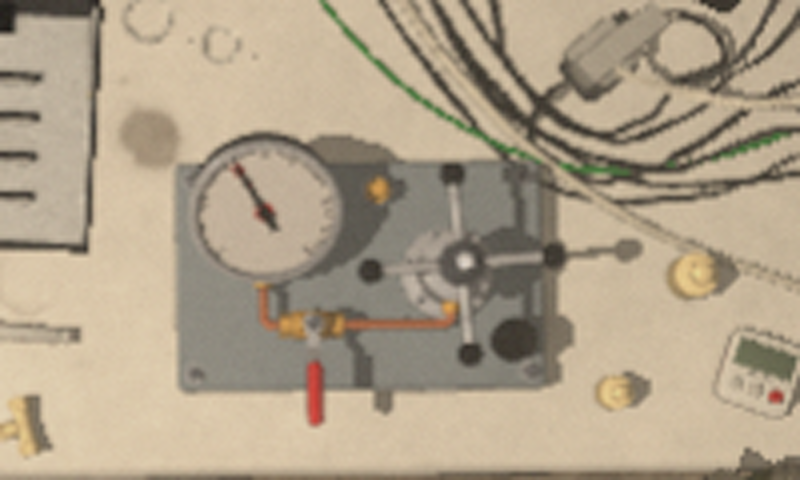

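The lever at (315,395) points straight out over the front edge, at 89° against the 89.3° stop. The pointer lies on the red hand at (240,170), and the loupe at (515,340) and the weights haven't moved.

```bash
python3 -c "
from workcell import hand_in
print(hand_in())"
```

```text
the job is handed in; nothing more can be done
None
```

The job is handed in: the capstan was turned until the gauge pointer lay on the red hand (within about 0.02 rad, as far as the cameras show), then the valve lever was pushed to its shut stop; the loose things in the final top view hadn't moved, and it took about 23 s of the 72 s allowed.

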